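Present the balance ball at the filling chute

TASK

The drum's balance ring is about to be refilled: pick up the dished steel plate with the loose ball in it, turn it about a quarter turn so that its pouring lip points straight down the filling chute, and hold it level with the tip of the lip just inside the chute's open mouth and a few centimetres above its walls, the plate touching nothing but the gripper. Keep the plate level and the ball in the middle of the plate all the way, do not tip the ball out, leave the other things on the counter alone, and finish still holding the plate there, steady.

Things in the scene. Friction and masses are not known exactly. Their poses are not given: they have to be found in the camera images.
- dish: Round steel dished plate, 166 mm across, 300 g, sheet 3 mm, rim 23 mm above the underside, flat foot 72 mm across, bail handle above, pouring lip at one side. Origin: centre of its underside; z up, x towards the lip, y along the bail. Inside, the middle (80 mm across) rises 6 degrees from the centre, then 18 degrees to the rim. Stands on the counter at first.
- bail_grip (a point): Centre of the bail's grip bar, 100 mm above the dish's underside, straight above its middle (axes as the dish). The bar is flat: 84 mm long along y, 12 mm thick along x, 18 mm high; 6 mm wires run from its ends down to the rim at y = +-79 mm.
- lip_tip (a point): Middle of the lip's outer edge, upper face: 112 mm along x from the dish's axis, 24 mm above its underside. The lip is a flat tongue 36 mm wide at rim height with two side cheeks up to 8 mm above it.
- dish_middle (a point): Lowest point of the dish's inner face, on its axis, 6 mm above its underside.
- ball: Loose solid steel ball, 30 mm across, 110 g, lying in the middle of the dish; its origin turns with it. It rolls outward when the dish tilts over 6 degrees or accelerates above about 1 m/s2.
- ball_center (a point): Centre of the ball; 15 mm above dish_middle when centred.
- chute: Fixed straight aluminium chute on a post, leading onto a grey drum balance ring (360 mm across, 39 mm high, on the counter, centre at x = 300 mm). Origin on the counter straight below the mouth; x level, pointing down the chute from its mouth, z up. Open-topped channel 56 mm wide (50 inside), walls 30 mm high, 150 mm long, falling 12 degrees; the mouth is its high open end.
- mouth (a point): Middle of the chute's mouth, level with the top edges of its walls, 100 mm above the counter; axes as the chute.
- coins: Stack of coins 25 mm across and 18 mm high, loose bystander, origin at its underside.
- foot: Dark steel levelling foot, 44 mm across, threaded stem up to 50 mm, loose bystander, origin at its underside.
- softener: White softener bottle 72 mm across, 190 mm high, loose bystander, origin at its underside.
- bowl: Small steel bowl 100 mm across, 35 mm high, empty, without handle or lip, loose bystander, origin at its underside.
- seal: Black rubber ring 68 mm across, 12 mm high, loose bystander, origin at its underside.
- screwdriver: Screwdriver lying on the counter, loose bystander.
- wrench: Steel wrench lying on the counter, loose bystander.
Not all that is in view belongs to the job. Leave any red look-alike of the dish alone.

How it is judged:
On the way:
1. the dish is lifted clear of the counter in the gripper, level, ball in its middle (height (world z) of dish above 0.03 m and contact force between the fingers and dish above 2 N and angle between dish's own z axis and vertical below 0.15 rad and horizontal distance between ball_center and dish_middle below 0.03 m), for 0.2 s.
At the end, for the whole second after the job is handed in: Held by the fingers, under 0.3 N on the chute, underside over 70 mm up, under 30 mm/s, level within 0.09 rad, lip pointing down the chute within 0.2 rad; lip tip -3 to 60 mm past the mouth, within 20 mm sideways, 4 to 65 mm above its walls; ball within 15 mm of the dish's middle (x of lip_tip in the frame of mouth between -0.003 and 0.06 m and y of lip_tip in the frame of mouth between -0.02 and 0.02 m and z of lip_tip in the frame of mouth between 0.004 and 0.065 m and x of dish_middle in the frame of mouth below -0.02 m and angle between the x axis of dish and the x axis of chute, either way round below 0.2 rad and angle between dish's own z axis and vertical below 0.09 rad and distance between ball_center and dish_middle below 0.024 m and horizontal distance between ball_center and dish_middle below 0.015 m and linear speed of dish below 0.03 m/s and contact force between the fingers and dish above 2 N and contact force between dish and chute below 0.3 N and height (world z) of dish above 0.07 m); the arm keeps its last pose, push and grip.
It fails at once if the ball leaves the shallow middle of the dish (over 35 mm from the centre) (distance between ball_center and dish_middle above 0.039 m).
It fails at once if the dish is tilted over 0.25 rad (angle between dish's own z axis and vertical above 0.25 rad).
It fails at once if the dish is pressed against the chute (over 5 N) (contact force between dish and chute above 5 N).
It fails at once if a bystander is moved over 30 mm (distance of any of coins, foot, softener, bowl, seal, screwdriver, wrench from where it was at the start of the episode above 0.03 m).
It also fails if it takes over 48 s, if anything falls off the work surface, if the arm or the gripper's body presses on something with over 40 N, if the wrist force passes 120 N, or if a joint passes its speed limit or range.

ROBOT

A 6-joint arm with a two-finger parallel gripper is mounted at the origin on the work surface. World frame = base frame: x ahead of the robot, y to its left, z up, the work surface at z = 0. Lengths are in m, angles in rad, forces in N, time in s.
With the tool pointing down it reaches from about 0.325 to 0.85 m from the base axis. Payload 15.5 kg.
Tool frame: the origin (TCP) lies at the very end of the fingers, on their centre line; the grasp point (between the pads) lies 19 mm behind it; z points along the fingers, y is the line along which they close (so a half turn about z gives the same grasp; the last joint's range is limited). The gripper opens to 91 mm and grips with 3 to 60 N. Pads are 32 mm wide; open, the fingers measure 118 mm over their backs; the gripper's body (76 mm by 178 mm) begins 60 mm behind the grasp point.
Start: joints at [-1.399, 0.494, 1.345, -0, 1.302, -0.096], TCP at [0.165, -0.603, 0.214] pointing down, gripper open.
Joint ranges: [-2.91, 2.91], [-0.82, 2.16], [0.22, 2.67], [-1.22, 4.37], [0.12, 2.79], [-3.08, 3.08]. Speed limits (rad/s): [1.89, 1.89, 2.57, 3.01, 3.01, 3.01].

INTERFACE

Orientations are given as a unit quaternion [w, x, y, z].
In Python, from cell import env, cams gives the robot as it stands.
- The arm moves only by the tool servo_tool, never from a script. Its argument "deltas" is one flat list of numbers, 7 for each row, row after row: the turn, a rotation vector about the world's x, y, z in rad, then the shift along the world's x, y, z in mm, then the finger opening in mm, from 0 to 91.2. In form: [rx, ry, rz, tx, ty, tz, hand, rx, ry, rz, tx, ty, tz, hand, ...]. A call has exactly 10 rows; each row is the pose to reach, as a shift and turn from the pose commanded when the call began; what a row does not reach only later rows make up. A row lasts 1/8 s, in which the tool goes at most 62.5 mm and 10.7 degrees, less where a joint would pass 70% of its speed; a pose out of reach is approached as far as the arm can. A call with a gripper value outside its range is refused whole. The fingers move at their own pace and stop on an object; "newtons" is the grip in N (left out, the last holds). Time passes only in rows, so rows that repeat a pose let the fingers close, or fill a call up. It gives the time, the measured TCP pose, the force, the opening and the grip force at its end, in the units of the state.
- env.get_state(): the state, without advancing time (a new reading comes with each control period).
- cams.get_image(name): name is "scene" or "top"; returns a dict with "color" (400x640x3 uint8, red, green, blue), "camera_matrix" (3x3 intrinsics, pixels), "rvec" (rotation vector, rad) and "tvec" (3), from world to camera coordinates, as OpenCV has them. Camera axes: x right, y down, z forward; pixel columns grow to the right and rows downward; lengths in m; the calibration is good to about 2 mm. A picture is of the moment at which its call begins. There is no depth.
- env.job_done(): hands the job in; it is judged then, once.
The state is a dict: "clock": time; "joint_positions": joint angles; "qvel": joint speeds; "effort": joint torques, N m; "eef_pos": TCP position; "eef_rot": TCP orientation; "ft_force": force on the tool from outside, world axes, zero at the start; "moment": the same for the moment, N m; "finger_gap": opening from 0.0 (shut) to 1.0 (fully open); "gripper_force": force on a finger pad.
Only numpy, scipy, OpenCV 4.12 (cv2) and the standard library are available. Lean on these libraries where they do the work, as an engineer would, in place of code of your own. Each camera call takes 0.05 s, during which the arm holds its last target. There are 200 camera calls.

## Working session

There is one attempt and no reset: what is moved stays moved. The work goes in short steps, Python scripts to look and compute and a tool call to move; the robot and the scene stay as the last step left them, time stands still between calls to the robot, and variables do not carry over. Pictures are saved under pics/ and viewed, at most 10 in all, crops included, and the job is handed in when it is done.

Besides the shell and the picture viewer there is one more tool, called after "Emit:" as name(argument=value, ...), one argument or row to a line, values as JSON. servo_tool: Moves the arm, as the interface text tells. Its arguments: {"type":"object","properties":{"deltas":{"type":"array","items":{"type":"number"}},"newtons":{"type":"number"}},"required":["deltas"]}

```bash
mkdir -p pics
cat > h.py <<'E'
import cv2,numpy as np
from cell import env,cams
def snap(n,f):
    d=cams.get_image(n); cv2.imwrite(f,d["color"][:,:,::-1]); np.savez(f+'.npz',K=d["camera_matrix"],r=d["rvec"],t=d["tvec"]); return d
def ray(f,uv):
    d=np.load(f+'.npz');R=cv2.Rodrigues(d['r'])[0];c=-R.T@d['t'].ravel()
    v=R.T@np.linalg.inv(d['K'])@np.array([*uv,1.]);return c,v/np.linalg.norm(v)
def tri(*obs):
    A=np.zeros((3,3));b=np.zeros(3);L=[ray(*o) for o in obs]
    for c,v in L: P=np.eye(3)-np.outer(v,v);A+=P;b+=P@c
    x=np.linalg.solve(A,b);return x,[np.linalg.norm((np.eye(3)-np.outer(v,v))@(x-c)) for c,v in L]
def atz(f,uv,z): c,v=ray(f,uv);return c+v*(z-c[2])/v[2]
def proj(f,p):
    d=np.load(f+'.npz');return cv2.projectPoints(np.array(p,float).reshape(-1,3),d['r'],d['t'],d['K'],None)[0].reshape(-1,2)
E
python3 - <<'E'
from h import *
for n in("scene","top"): snap(n,f"pics/{n}0.png"); print(n,ray(f"pics/{n}0.png",(320,200)))
print(env.get_state())
E
```

```text
scene (array([1.11306277, 0.26500229, 0.83277374]), array([-0.59908716, -0.35533716, -0.7175166 ]))
top (array([ 0.39980092, -0.12059866,  0.85326298]), array([ 0.10054662, -0.03906517, -0.99416512]))
{'clock': 0.1, 'joint_positions': array([-1.39944315e+00,  4.94139856e-01,  1.34605879e+00, -5.08692351e-06,
        1.30252609e+00, -9.54835114e-02]), 'qvel': array([-9.32648160e-04, -1.49915828e-03,  4.16323594e-04, -1.59318682e-04,
       -4.97486536e-05, -9.22377999e-04]), 'effort': array([ 1.47862502e-03, -8.80243134e+01, -3.82544446e+01,  7.08753057e-02,
        4.82281786e-02, -6.63001856e-06]), 'eef_pos': array([ 0.1647527 , -0.60253406,  0.21338972]), 'eef_rot': array([-5.65541217e-04,  9.91112718e-01,  1.33023527e-01, -2.39178764e-05]), 'ft_force': array([ 0.41541028, -0.5713132 ,  0.60996669]), 'moment': array([-0.00224033,  0.01097042, -0.02471849]), 'gripper_force': 0.0, 'finger_gap': 1.0019640134761645}
```

View pics/scene0.png

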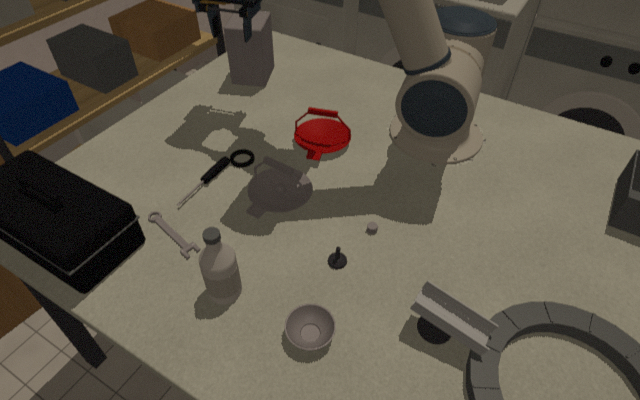

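View pics/top0.png

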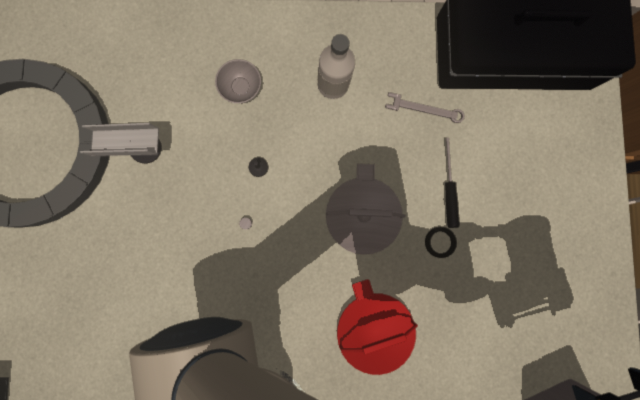

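Candidates: the grey steel dish at top (364,216) / scene (280,190), with lip, bail and ball, is in the arm's shadow. The red look-alike is at top (376,333) / scene (322,135), and the bowl, which has no handle, is at top (239,81) / scene (310,328). I choose the grey one. The chute mouth is at top (158,139), with the chute running left (+y) to the ring. I'll check with a brightened close crop.

Run:
```python
from h import *
def crop(f,x,y,w,h,s,g):
    i=cv2.imread(f)[y:y+h,x:x+w]; i=cv2.resize(i,None,fx=s,fy=s,interpolation=cv2.INTER_CUBIC)
    return np.clip(255*(i/255.)**g,0,255).astype('uint8')
t,s='pics/top0.png','pics/scene0.png'
a=np.hstack([crop(t,310,150,110,110,3.6364,.45),crop(s,230,140,100,100,4,.45)])
cv2.imwrite('pics/c1.png',a)
b=np.hstack([crop(t,75,105,100,75,4,.6),crop(s,400,275,100,75,4,.6)])
cv2.imwrite('pics/c2.png',b)
```

```text
(no output)
```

View pics/c1.png

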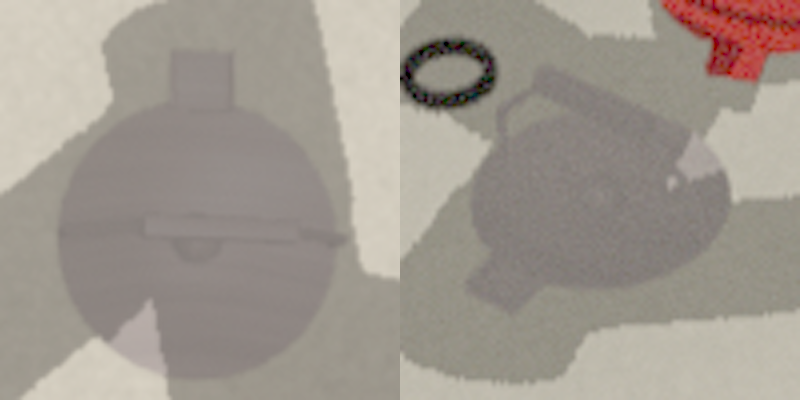

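View pics/c2.png

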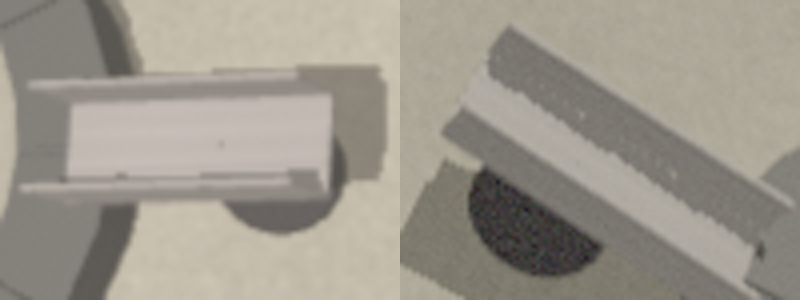

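```bash
cat > m.py <<'E'
from h import *
t,s='pics/top0.png','pics/scene0.png'
T1=lambda u,v:(t,(310+u/3.6364-.36,150+v/3.6364-.36)); S1=lambda u,v:(s,(230+(u-400)/4-.4,140+v/4-.4))
T2=lambda u,v:(t,(75+u/4-.4,105+v/4-.4)); S2=lambda u,v:(s,(400+(u-400)/4-.4,275+v/4-.4))
P=dict(bar_ly=(T1(298,231),S1(547,80)),bar_ry=(T1(146,226),S1(688,143)),lip_l=(T1(234,51),S1(467,288)),lip_r=(T1(172,51),S1(513,314)),
 mpx=(T2(325,73),S2(462,106)),mnx=(T2(325,188),S2(510,25)),epx=(T2(30,83),S2(749,291)),)
R={}
for k,o in P.items():
    R[k],e=tri(*o); print(k,R[k].round(4),np.round(e,4))
print('bar',(R['bar_ly']+R['bar_ry'])/2,'lip',(R['lip_l']+R['lip_r'])/2,'mouth',(R['mpx']+R['mnx'])/2)
b=R['bar_ry']-R['bar_ly'];print('bar yaw-90',np.arctan2(-b[0],b[1]),np.linalg.norm(b))
# dish rim circle from top: left/right/bottom extremes at z=.023
for uv in((58,235),(337,235),(197,380)): print(atz(*T1(*uv),.023).round(4))
print('floor of bystanders', *[(n,atz(t,uv,0).round(3)) for n,uv in dict(foot=(258,168),coins=(246,223),bowl=(239,85),sof=(334,88),seal=(441,242)).items()])
E
python3 m.py
```

```text
bar_ly [ 0.4493 -0.2877  0.0957] [0.0032 0.0032]
bar_ry [ 0.4479 -0.1974  0.0877] [0.0134 0.0134]
lip_l [ 0.5629 -0.2696  0.0212] [0.0014 0.0014]
lip_r [ 0.5636 -0.2336  0.0191] [0.0004 0.0004]
mpx [0.6278 0.1801 0.0897] [0.0056 0.0056]
mnx [0.5706 0.1809 0.0844] [0.0067 0.0067]
epx [0.6305 0.3296 0.0679] [0.001 0.001]
bar [ 0.44859907 -0.24254439  0.09170549] lip [ 0.56326489 -0.25162194  0.02015082] mouth [0.59922291 0.18051546 0.087053  ]
bar yaw-90 0.015643511548624367 0.09067320968229882
[ 0.4532 -0.1651  0.023 ]
[ 0.4534 -0.33    0.023 ]
[ 0.3686 -0.246   0.023 ]
floor of bystanders ('foot', array([ 0.557, -0.017,  0.   ])) ('coins', array([0.435, 0.007, 0.   ])) ('bowl', array([0.746, 0.028, 0.   ])) ('sof', array([ 0.741, -0.186,  0.   ])) ('seal', array([ 0.394, -0.42 ,  0.   ]))
```

```bash
cat > fit.py <<'E'
from m import *
from scipy.optimize import least_squares
def fit(pts,x0):
    def tr(p,m): c,s_=np.cos(p[2]),np.sin(p[2]); m=np.array(m); return np.array([p[0]+c*m[0]-s_*m[1],p[1]+s_*m[0]+c*m[1],m[2]+p[3]])
    f=lambda p:np.concatenate([proj(o[0],tr(p,m))[0]-o[1] for m,o in pts])
    r=least_squares(f,x0,loss='soft_l1'); print(r.x.round(4)); 
    for (m,o),e in zip(pts,r.fun.reshape(-1,2)): print(m,o[0][5:8],e.round(1))
print('dish')
fit([((0,-.042,.109),T1(298,231)),((0,.042,.109),T1(146,227)),((0,-.042,.1),S1(547,80)),((.0,.042,.1),S1(688,143)),
((.112,.018,.03),T1(172,51)),((.112,-.018,.03),T1(234,51)),((.112,-.018,.024),S1(467,288)),((.112,.018,.024),S1(513,314)),
((0,.083,.023),T1(58,235)),((0,-.083,.023),T1(337,235)),((-.083,0,.023),T1(197,380))],[.4515,-.2475,0,0])
print('chute')
fit([((0,-.028,.1),T2(325,73)),((0,.028,.1),T2(325,188)),((0,-.026,.1),S2(462,106)),((0,.028,.1),S2(510,25)),
((.147,-.028,.069),T2(30,83)),((.147,.028,.069),T2(22,188)),((.006,-.025,.071),T2(332,95)),((.006,.025,.071),T2(332,170))],[.6,.18,1.57,0])
E
python3 fit.py|sed -n '/dish/,$p'
```

```text
dish
[ 0.4512 -0.2481 -0.0268 -0.0057]
(0, -0.042, 0.109) top [0.6 0.1]
(0, 0.042, 0.109) top [-0.8  0. ]
(0, -0.042, 0.1) sce [-2.2  0. ]
(0.0, 0.042, 0.1) sce [-9.6 -3.1]
(0.112, 0.018, 0.03) top [-0.1 -0.4]
(0.112, -0.018, 0.03) top [-0.6  0.2]
(0.112, -0.018, 0.024) sce [-0.2  0.7]
(0.112, 0.018, 0.024) sce [0.  0.3]
(0, 0.083, 0.023) top [-0.2  0.1]
(0, -0.083, 0.023) top [-0.2  2.2]
(-0.083, 0, 0.023) top [-0.5  0.1]
chute
[ 0.6016  0.1811  1.5454 -0.0099]
(0, -0.028, 0.1) top [-3.   0.1]
(0, 0.028, 0.1) top [-4.8 -0.9]
(0, -0.026, 0.1) sce [-2.8  0. ]
(0, 0.028, 0.1) sce [-3.1 -0.1]
(0.147, -0.028, 0.069) top [ 4.1 -0.2]
(0.147, 0.028, 0.069) top [3.9 0.4]
(0.006, -0.025, 0.071) top [-2.3  0.1]
(0.006, 0.025, 0.071) top [-3.9  5.3]
```

```bash
cat > ov.py <<'E'
from h import *
t,s='pics/top0.png','pics/scene0.png'
def tr(p,m): c,q=np.cos(p[2]),np.sin(p[2]); m=np.array(m,float); return np.c_[p[0]+c*m[:,0]-q*m[:,1],p[1]+q*m[:,0]+c*m[:,1],m[:,2]]
a=np.linspace(0,2*np.pi,60)
dish=[np.c_[.083*np.cos(a),.083*np.sin(a),0*a+.023]]+[[(x,-.042,z),(x,.042,z)] for x in(-.006,.006) for z in(.091,.109)]+[[(0,k*.042,.1),(0,k*.079,.023)] for k in(-1,1)]+[[(.08,-.018,.024),(.112,-.018,.024),(.112,.018,.024),(.08,.018,.024)]]
c,q=np.cos(.2094),np.sin(.2094)
ch=[[(-k*q*h+l*c,w,.1-.03/c*0-l*q-h*c) for k,l,h,w in[(1,0,0,w),(1,.15,0,w),(1,.15,.03,w),(1,0,.03,w),(1,0,0,w)]] for w in(-.028,.028)]
def crop(f,pose,mod,x,y,w,h,sc,g):
    i=cv2.resize(cv2.imread(f)[y:y+h,x:x+w],None,fx=sc,fy=sc,interpolation=cv2.INTER_CUBIC)
    i=np.clip(255*(i/255.)**g,0,255).astype('uint8')
    for l in mod:
        p=(proj(f,tr(pose,l))+.5-[x,y])*sc; cv2.polylines(i,[p.round().astype(int).reshape(-1,1,2)],False,(0,0,255),1)
    return i
def board(o,dp,cp):
    cv2.imwrite(o,np.vstack([np.hstack([crop(t,dp,dish,310,160,100,75,4,.4),crop(s,dp,dish,235,150,100,75,4,.4)]),
     np.hstack([crop(t,cp,ch,75,105,100,75,4,.6),crop(s,cp,ch,400,275,100,75,4,.6)])]))
E
python3 -c "
from ov import *
board('pics/o1.png',(.4505,-.2478,-.02),(.6,.1775,1.5708))"
```

```text
(no output)
```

View pics/o1.png

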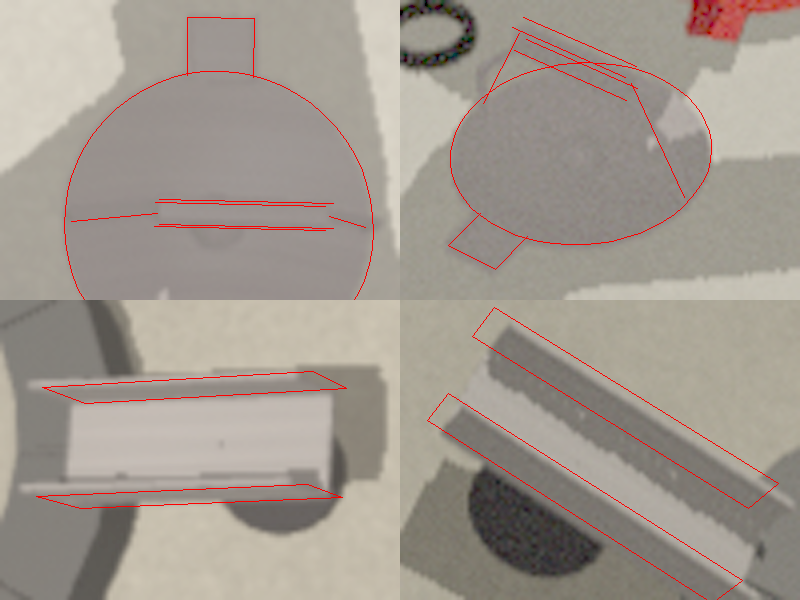

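The dish model fits at about (0.4505, -0.248), yaw -0.02. The chute mouth is at about (0.600, 0.183, 0.10), pointing +y. Next I move above the bail.

Emit:
servo_tool(
  deltas=[0, 0, 0.08, 17, 21, 0, 91, 0, 0, 0.2, 43, 53, 0, 91, 0, 0, 0.35, 80, 99, 0, 91, 0, 0, 0.52, 117, 146, 0, 91, 0, 0, 0.69, 155, 192, 0, 91, 0, 0, 0.86, 192, 238, 0, 91, 0, 0, 1.02, 229, 284, 0, 91, 0, 0, 1.16, 263, 327, 0, 91, 0, 0, 1.284, 286, 355, 0, 91, 0, 0, 1.284, 286, 355, 0, 91],
  newtons=30,
)

```text
clock: 1.35
eef_pos: [0.4518, -0.246, 0.2137]
eef_rot: [-0.0, 0.713, 0.702, 0.0]
ft_force: [0.4, -0.8, 0.3]
finger_gap: 1.0
gripper_force: 0.0
```

```bash
python3 -c "
from ov import *
snap('scene','pics/scene1.png');snap('top','pics/top1.png')
dp=(.4505,-.2478,-.02)
cp=(.6,.183,1.5708)
print(env.get_state()['joint_positions'].round(3))
cv2.imwrite('pics/o2.png',np.vstack([np.hstack([crop('pics/top1.png',dp,[],310,150,100,75,4,.5),crop('pics/scene1.png',dp,[],230,140,100,75,4,.5)]),np.hstack([crop(t,cp,ch,75,105,100,75,4,.6),crop(s,cp,ch,400,275,100,75,4,.6)])]))"
```

```text
[-0.619  0.339  1.615 -0.     1.188 -0.598]
```

View pics/o2.png

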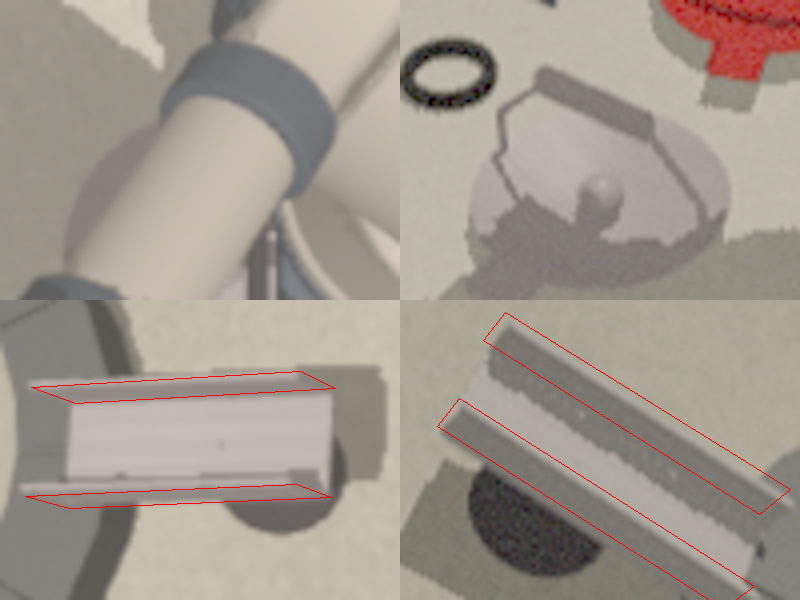

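```bash
sed -i 's/S1(688,143)/S1(655,126)/;s/(.0,.042,.1),S1/(0,.042,.1),S1/' m.py fit.py
cat > f2.py <<'E'
from m import *
import fit
from ov import ch,tr
print('C2')
A=ch[0];B=ch[1]
fit.fit([(A[0],T2(300,72)),(B[0],T2(300,186)),(A[0],S2(460,106)),(B[0],S2(512,25)),(A[1],T2(30,83)),(B[1],T2(22,188)),(A[3],T2(332,92)),(B[1],S2(793,200)),(B[3],S2(489,75))],[.6,.183,1.57,0])
E
python3 f2.py|sed -n '/^dish/,/^chute/p;/C2/,$p'; python3 m.py|grep bar
```

```text
dish
[ 0.4511 -0.2479 -0.0233 -0.0038]
(0, -0.042, 0.109) top [0.8 0. ]
(0, 0.042, 0.109) top [-0.8  0.1]
(0, -0.042, 0.1) sce [-2.2 -0.5]
(0, 0.042, 0.1) sce [-1.3  0.5]
(0.112, 0.018, 0.03) top [-0.2 -0.5]
(0.112, -0.018, 0.03) top [-0.7 -0. ]
(0.112, -0.018, 0.024) sce [-0.1  0.3]
(0.112, 0.018, 0.024) sce [ 0.2 -0.2]
(0, 0.083, 0.023) top [-0.2  0.2]
(0, -0.083, 0.023) top [0.  2.1]
(-0.083, 0, 0.023) top [-0.3  0.2]
chute
C2
[ 0.6006  0.1866  1.5502 -0.0059]
(np.float64(0.0), -0.028, np.float64(0.1)) top [-0.4  0.2]
(np.float64(0.0), 0.028, np.float64(0.1)) top [-2.1 -0.3]
(np.float64(0.0), -0.028, np.float64(0.1)) sce [0.6 0.6]
(np.float64(0.0), 0.028, np.float64(0.1)) sce [-0.5 -0.5]
(np.float64(0.1467233721916488), -0.028, np.float64(0.068819043428546)) top [0.4 0. ]
(np.float64(0.1467233721916488), 0.028, np.float64(0.068819043428546)) top [0.3 0.8]
(np.float64(-0.0062361913142908), -0.028, np.float64(0.07065532556167024)) top [ 0.4 -0.4]
(np.float64(0.1467233721916488), 0.028, np.float64(0.068819043428546)) sce [-0.1  1.3]
(np.float64(-0.0062361913142908), 0.028, np.float64(0.07065532556167024)) sce [-0.3 -5.9]
bar_ly [ 0.4493 -0.2877  0.0957] [0.0032 0.0032]
bar_ry [ 0.4519 -0.2057  0.0983] [0.0029 0.0029]
bar [ 0.45058641 -0.24669522  0.09700311] lip [ 0.56326489 -0.25162194  0.02015082] mouth [0.59922291 0.18051546 0.087053  ]
bar yaw-90 -0.031231203455813664 0.08208236953348202
```

Emit:
servo_tool(
  deltas=[0, 0, 0, 0, -1, -10, 91, 0, 0, 0, 0, -1, -30, 91, 0, 0, 0, 0, -1, -54, 91, 0, 0, 0, 0, -1, -78, 91, 0, 0, 0, 0, -1, -100, 91, 0, 0, 0, 0, -1, -117, 91, 0, 0, 0, 0, -1, -127, 91, 0, 0, 0, 0, -1, -132, 91, 0, 0, 0, 0, -1, -132, 91, 0, 0, 0, 0, -1, -132, 91],
)

```text
clock: 2.7
eef_pos: [0.451, -0.2491, 0.0824]
eef_rot: [0.0, 0.714, 0.7, 0.0]
ft_force: [-0.9, -0.4, 0.2]
finger_gap: 0.997
gripper_force: 0.0
```

```bash
python3 -c "
from ov import *
s1='pics/scene2.png';snap('scene',s1)
print(env.get_state()['eef_pos'],env.get_state()['ft_force'])
cv2.imwrite('pics/o3.png',crop(s1,(0,0,0),[],210,110,130,110,5,.6))"
```

```text
[ 0.45101651 -0.24907745  0.0823734 ] [-0.66301279 -0.14784697 -0.53677381]
```

View pics/o3.png

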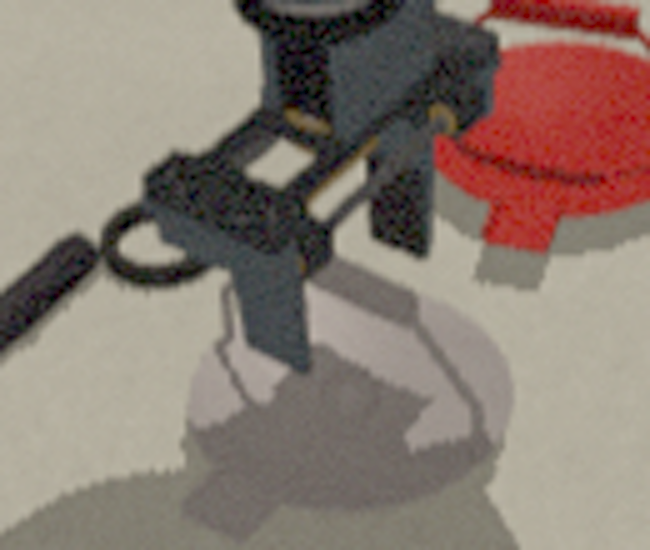

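The fingers straddle the bar: front finger tip at (305,370), bar end at (405,305). I close gently.

Emit:
servo_tool(
  deltas=[0, 0, 0, 0, 0, 0, 75, 0, 0, 0, 0, 0, 0, 60, 0, 0, 0, 0, 0, 0, 46, 0, 0, 0, 0, 0, 0, 34, 0, 0, 0, 0, 0, 0, 25, 0, 0, 0, 0, 0, 0, 20, 0, 0, 0, 0, 0, 0, 16, 0, 0, 0, 0, 0, 0, 13, 0, 0, 0, 0, 0, 0, 10, 0, 0, 0, 0, 0, 0, 5],
  newtons=30,
)

```text
clock: 4.0
eef_pos: [0.4505, -0.2487, 0.0817]
eef_rot: [-0.0, 0.714, 0.7, -0.0]
ft_force: [-0.8, 0.6, -4.2]
finger_gap: 0.128
gripper_force: 30.0
```

Emit:
servo_tool(
  deltas=[0, 0, 0, 0, 0, 0, 2, 0, 0, 0, 0, 0, 0, 0, 0, 0, 0, 0, 0, 0, 0, 0, 0, 0, 0, 0, 1, 0, 0, 0, 0, 0, 0, 3, 0, 0, 0, 0, 0, 0, 6, 0, 0, 0, 0, 0, 0, 10, 0, 0, 0, 0, 0, 0, 14, 0, 0, 0, 0, 0, 0, 17, 0, 0, 0, 0, 0, 0, 19, 0, 0, 0, 0, 0, 0, 20, 0],
  newtons=40,
)

```text
invalid input at $.deltas: expected 10 rows
```

Emit:
servo_tool(
  deltas=[0, 0, 0, 0, 0, 0, 0, 0, 0, 0, 0, 0, 1, 0, 0, 0, 0, 0, 0, 3, 0, 0, 0, 0, 0, 0, 6, 0, 0, 0, 0, 0, 0, 10, 0, 0, 0, 0, 0, 0, 14, 0, 0, 0, 0, 0, 0, 18, 0, 0, 0, 0, 0, 0, 21, 0, 0, 0, 0, 0, 0, 23, 0, 0, 0, 0, 0, 0, 24, 0],
  newtons=40,
)

```text
clock: 5.25
eef_pos: [0.4508, -0.2489, 0.106]
eef_rot: [0.0, 0.714, 0.7, 0.0]
ft_force: [-0.2, -0.5, -3.7]
finger_gap: 0.129
gripper_force: 40.0
```

Emit:
servo_tool(
  deltas=[0, 0, 0, 0, 0, 1, 0, 0, 0, 0, 0, 0, 5, 0, 0, 0, 0, 0, 0, 12, 0, 0, 0, 0, 0, 0, 22, 0, 0, 0, 0, 0, 0, 35, 0, 0, 0, 0, 0, 0, 50, 0, 0, 0, 0, 0, 0, 65, 0, 0, 0, 0, 0, 0, 78, 0, 0, 0, 0, 0, 0, 86, 0, 0, 0, 0, 0, 0, 90, 0],
)

```text
clock: 6.5
eef_pos: [0.4508, -0.2489, 0.1964]
eef_rot: [0.0, 0.714, 0.7, 0.0]
ft_force: [-0.1, -1.6, -3.9]
finger_gap: 0.125
gripper_force: 40.0
```

```bash
python3 -c "
from ov import *
s1='pics/scene3.png';snap('scene',s1)
x=env.get_state();print(x['eef_pos'],x['eef_rot'],x['ft_force'],x['moment'])
cv2.imwrite('pics/o4.png',crop(s1,(0,0,0),[],190,70,160,130,4,.6))"
```

```text
[ 0.45087526 -0.24895302  0.19647928] [1.91782173e-04 7.14139777e-01 7.00003100e-01 3.28447311e-05] [-0.15391511 -0.6305502  -3.08491047] [-0.01982047 -0.050866   -0.01598415]
```

View pics/o4.png

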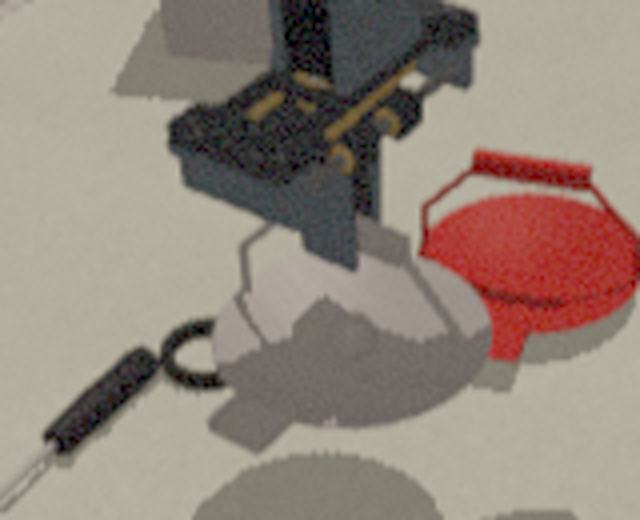

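The dish is lifted level, with the ball at its middle at (345,325). I carry and turn it on one smooth profile.

Emit:
servo_tool(
  deltas=[0, 0, 0.001, 0, 0, 0, 0, 0, 0, 0.004, 0.4, 0.9, 0, 0, 0, 0, 0.014, 1.3, 3, 0, 0, 0, 0, 0.03, 2.9, 6.6, 0, 0, 0, 0, 0.056, 5.4, 12.4, 0, 0, 0, 0, 0.091, 8.7, 20.1, 0, 0, 0, 0, 0.137, 13.1, 30.1, 0, 0, 0, 0, 0.191, 18.3, 42.1, 0, 0, 0, 0, 0.258, 24.6, 56.8, 0, 0, 0, 0, 0.332, 31.7, 73, 0, 0],
)

```text
clock: 7.8
eef_pos: [0.4829, -0.1747, 0.1959]
eef_rot: [-0.0, 0.587, 0.81, 0.0]
ft_force: [1.5, -0.9, -3.9]
finger_gap: 0.127
gripper_force: 40.0
```

Emit:
servo_tool(
  deltas=[0, 0, 0.082, 7.8, 18, 0, 0, 0, 0, 0.17, 16.2, 37.4, 0, 0, 0, 0, 0.263, 25.1, 57.9, 0, 0, 0, 0, 0.36, 34.4, 79.3, 0, 0, 0, 0, 0.458, 43.8, 101, 0, 0, 0, 0, 0.557, 53.2, 122.6, 0, 0, 0, 0, 0.654, 62.5, 144, 0, 0, 0, 0, 0.747, 71.4, 164.5, 0, 0, 0, 0, 0.835, 79.8, 183.9, 0, 0, 0, 0, 0.917, 87.6, 201.9, 0, 0],
)

```text
clock: 9.05
eef_pos: [0.5702, 0.0277, 0.1958]
eef_rot: [-0.0, 0.167, 0.986, 0.0]
ft_force: [-0.3, -0.5, -3.8]
finger_gap: 0.131
gripper_force: 40.0
```

Emit:
servo_tool(
  deltas=[0, 0, 0.074, 7.1, 16.3, 0, 0, 0, 0, 0.14, 13.4, 30.9, 0, 0, 0, 0, 0.195, 18.6, 42.9, 0, 0, 0, 0, 0.24, 23, 52.9, 0, 0, 0, 0, 0.276, 26.3, 60.7, 0, 0, 0, 0, 0.302, 28.8, 66.4, 0, 0, 0, 0, 0.318, 30.4, 70.1, 0, 0, 0, 0, 0.327, 31.3, 72.1, 0, 0, 0, 0, 0.331, 31.7, 73, 0, 0, 0, 0, 0.331, 31.7, 73, 0, 0],
)

```text
clock: 10.3
eef_pos: [0.6018, 0.0989, 0.1959]
eef_rot: [0.0, 0.005, 1.0, -0.0]
ft_force: [-0.5, 0.3, -3.7]
finger_gap: 0.126
gripper_force: 40.0
```

```bash
python3 -c "
from ov import *
s1='pics/scene4.png';t1='pics/top4.png';snap('scene',s1);snap('top',t1)
x=env.get_state();print(x['clock'],x['eef_pos'],x['eef_rot'],x['ft_force'],x['joint_positions'].round(2))
cv2.imwrite('pics/o5.png',np.hstack([crop(t1,(0,0,0),[],90,80,160,160,2.5,.6),crop(s1,(0,0,0),[],350,200,160,160,2.5,.6)]))"
```

```text
10.4 [0.60174392 0.09887162 0.19591989] [-2.22693773e-05  5.53240629e-03  9.99984695e-01 -3.61824922e-05] [-0.07354616  1.38932607 -4.59216865] [ 0.07  0.49  1.41 -0.    1.24 -1.49]
```

View pics/o5.png

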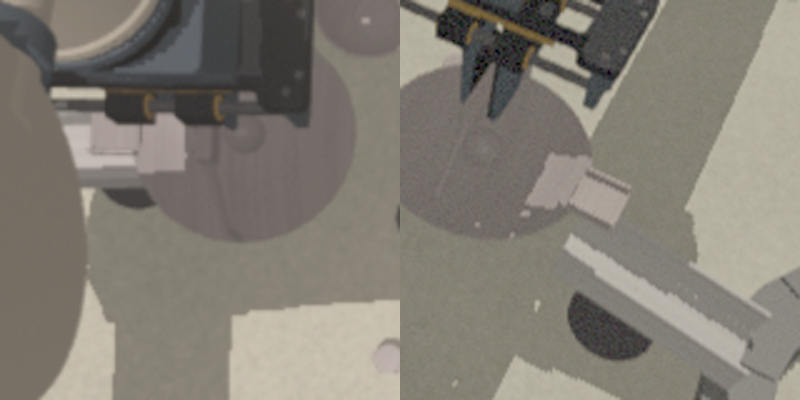

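```bash
python3 -c "
from h import *
t,s='pics/top4.png','pics/scene4.png'
T=lambda u,v:(t,(90+u/2.5-.3,80+v/2.5-.3));S=lambda u,v:(s,(350+(u-400)/2.5-.3,200+v/2.5-.3))
print('lip -x corner',tri(T(91,154),S(632,187)),'ball',tri(T(250,133),S(482,150)))
print(atz(*S(613,225),.139),atz(*S(632,187),.147),atz(*T(91,154),.147))
print('ball expected',[proj(f,(.601,.099,.136)) for f in(t,s)],T(250,133)[1],S(482,150)[1])
print('rim right/bottom',atz(*T(356,140),.138),atz(*T(242,242),.138))
"
```

```text
lip -x corner (array([0.57938751, 0.20993835, 0.13885687]), [np.float64(0.001420566884895796), np.float64(0.0014205668848958476)]) ball (array([0.59879613, 0.09827189, 0.1276029 ]), [np.float64(0.0021170705644036046), np.float64(0.0021170705644037026)])
[0.61675068 0.21119055 0.139     ] [0.58472062 0.21174715 0.147     ] [0.57787016 0.20479698 0.147     ]
ball expected [array([[186.9540206 , 130.98154446]]), array([[381.6882419, 258.026286 ]])] (189.7, 132.89999999999998) (382.5, 259.7)
rim right/bottom [0.59209283 0.01485957 0.138     ] [0.51497032 0.09658195 0.138     ]
```

The lip tip is about 24 mm past the mouth, 2 mm off centre and 39 mm above the walls, with the ball centred. I settle and hand in.

Emit:
servo_tool(
  deltas=[0, 0, 0, 0, 0, 0, 0, 0, 0, 0, 0, 0, 0, 0, 0, 0, 0, 0, 0, 0, 0, 0, 0, 0, 0, 0, 0, 0, 0, 0, 0, 0, 0, 0, 0, 0, 0, 0, 0, 0, 0, 0, 0, 0, 0, 0, 0, 0, 0, 0, 0, 0, 0, 0, 0, 0, 0, 0, 0, 0, 0, 0, 0, 0, 0, 0, 0, 0, 0, 0],
)

```text
clock: 11.65
eef_pos: [0.6018, 0.099, 0.1959]
eef_rot: [-0.0, 0.005, 1.0, -0.0]
ft_force: [-0.7, 0.4, -4.1]
finger_gap: 0.129
gripper_force: 40.0
```

```bash
python3 -c "
from cell import env
print(env.job_done())"
```

```text
the job is handed in; nothing more can be done
None
```

I handed the job in at about 12 s of the 48 s limit (no verdict came back): the gripper is holding the dish steady with the ball in its middle, and the lip points down the chute, its tip about 24 mm past the mouth, 2 mm off centre and 39 mm above the walls.

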